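Swing a frame rail past the keeper post into the tack-up jig

TASK

The square-tube rail has to go into the tack-up jig for welding: with closed fingertips push one end of it and then the other, so that it goes in at an angle behind the upright keeper post and then swings home between the two end stops, fully flat against the back fence. Only push it along the bench: do not straddle, pinch or lift it, and leave the square, the marker, the gas cup and the scrap where they are.

Things in the scene. Friction and masses are not known exactly. Their poses are not given: they have to be found in the camera images.
- rail: the piece to move: loose bright-grey square steel tube, 240 mm long, 30 x 30 mm in section, 0.4 to 0.8 kg, lying on the bench (friction about 0.6); both ends alike. Origin: centre of its underside; y along its length (ends at -120 and +120 mm), z up. Starts on the robot's side of the jig and left of the post; its -y end is the right-hand one, nearer the post and leaning away from the robot.
- jig: tack-up jig fixed to the bench (place and yaw vary): a bay open towards the robot. Origin: on the bench, where the centre of the seated rail's underside comes to lie; x points away from the robot into the back fence, y along the fence to the robot's left. The seated rail lies along y with 12 mm end play in all. The bay is 252 mm long between its end stops.
- fence (a point): middle of the back fence, at its foot; jig frame x = +15, y = 0 mm. The fence is two dark angle-iron offcuts, 32 mm high, upright faces at jig x = +15 mm, butted end to end, together from y = -100 to +100 mm. Axes as the jig's.
- stop_left (a point): left end stop: foot of its inner face at the front corner; jig frame x = -5, y = +126 mm. A dark steel block, 30 mm high, 14 mm thick (y = +126 to +140), reaching from x = -5 to +45 mm, so 20 mm in front of the fence. Axes as the jig's.
- stop_right (a point): right end stop, the left one's mirror image: foot of its inner face at the front corner; jig frame x = -5, y = -126 mm. Axes as the jig's.
- post: keeper post, fixed upright in front of the right half of the bay: dark pipe offcut, 27 mm in diameter, 62 mm high (a wedge is later driven between it and the rail). Origin: centre of its foot, at x = -46.5 mm in the jig's frame and y between -75 and -40 mm (varies): 48 mm clear between post and fence, 18 mm between post and seated rail.
- cast_square: bystander: bright cast welding square, 29 x 100 x 74 mm, standing loose at the far left; origin centre of its underside
- paint_marker: bystander: red and white paint marker, 17 x 134 x 17 mm, lying loose at the far left; origin centre of its underside
- gas_cup: bystander: pink ceramic gas cup, 23 mm in diameter, 38 mm high, standing loose to the right of the jig; origin centre of its foot
- torn_scrap: bystander: torn piece of dark flat steel, 47 x 110 x 8 mm, lying loose left of the bolted coupon clamp (fixed to the bench, 67 mm high, between the robot and the jig), on the robot's side of the rail; origin centre of its underside

How it is judged:
At the end, for the whole second after the job is handed in: the rail lies at rest on the bench between the two end stops and behind the post, flat against both back angles: its centre within 3 mm of the fully home position and its length within 0.02 rad of the fence (x of rail in the frame of jig between -0.003 and 0.003 m and y of rail in the frame of jig between -0.009 and 0.009 m and angle between the y axis of rail and the y axis of jig, either way round below 0.02 rad and height (world z) of rail below 0.003 m and linear speed of rail below 0.01 m/s); the robot touches nothing.
It fails at once if the rail is lifted or tipped off the bench (height (world z) of rail above 0.008 m or angle between rail's own z axis and vertical above 0.08 rad).
It fails at once if the fingers straddle the rail as for a grasp (the point between the finger pads comes inside it) (x of the grasp point in the frame of rail between -0.013 and 0.013 m and y of the grasp point in the frame of rail between -0.118 and 0.118 m and z of the grasp point in the frame of rail below 0.043 m).
It fails at once if the square, the marker, the gas cup or the scrap is moved more than 15 mm (distance of any of cast_square, paint_marker, gas_cup, torn_scrap from where it was at the start of the episode above 0.015 m).
It also fails if it takes over 72 s, if anything falls off the work surface, if the arm or the gripper's body presses on something with over 40 N, if the wrist force passes 120 N, or if a joint passes its speed limit or range.

ROBOT

A 6-joint arm with a two-finger parallel gripper is mounted at the origin on a cart in front of the work surface, level with it; the furniture and walls round the work are solid. World frame = base frame: x ahead of the robot, y to its left, z up, the work surface at z = 0. Lengths are in m, angles in rad, forces in N, time in s.
With the tool pointing down it reaches from about 0.425 to 0.925 m from the base axis. Payload 12.5 kg.
Tool frame: the origin (TCP) lies at the very end of the fingers, on their centre line; the grasp point (between the pads) lies 19 mm behind it (manip.hold_point_z is the z of the grasp point in the tool frame, in m); z points along the fingers, y is the line along which they close (so a half turn about z gives the same grasp; the last joint's range is limited). The gripper opens to 85 mm and grips with 20 to 120 N. Pads are 22 mm wide; open, the fingers measure 114 mm over their backs; the gripper's body (76 mm by 85 mm) begins 54 mm behind the grasp point. The pads swing forward as they close: fully open they stand 13 mm farther back than shut.
Start: joints at [1.214, 0.491, 1.559, -0, 1.092, -0.106], TCP at [0.155, 0.605, 0.231] pointing down, gripper open.
Joint ranges: [-3.1, 3.1], [-0.84, 2.19], [0.05, 2.79], [-1.13, 4.28], [0.06, 2.93], [-2.69, 2.69]. Speed limits (rad/s): [2.22, 2.22, 2.79, 3.14, 3.14, 3.14].

INTERFACE

Orientations are given as a 3x3 rotation matrix whose columns are the frame's x, y, z axes.
In Python, from cell import manip gives the robot as it stands.
- The arm moves only by the shell command python3 nudge.py [FORCE], which reads ROWS from standard input. ROWS is a JSON list that holds a single list of rows (three levels of brackets), with 1 to 20 rows, each of 5 numbers: dx, dy, dz in units of 50 mm, then a turn about the tool's z in rad, then the opening from 0.0 (shut) to 1.0 (fully open); each row is the pose to reach, as a shift and turn from the pose commanded when the command began, along the tool's axes at that moment; what a row does not reach only later rows make up. A row lasts 1/12 s, in which the tool goes at most 0.0417 m and 0.125 rad, less where a joint would pass 70% of its speed; a pose out of reach is approached as far as the arm can. The fingers move at their own pace and stop on an object; FORCE is the grip in N (left out, the last holds). Time passes only in rows, so rows that do not move let the fingers close. It prints the time, the measured TCP pose, the force, the opening and the grip force at its end. Input that does not fit is refused with a message, and nothing moves.
- manip.sense(): the state, without advancing time (a new reading comes with each control period).
- manip.capture(name): name is "side" or "top"; returns the picture (480x640x3 uint8, red, green, blue); there is no depth.
- manip.camera_model(name): a dict with "fx", "fy", "cx", "cy" (pixels), "rvec" (rotation vector, rad) and "tvec" (3), from world to camera coordinates, as OpenCV has them. Camera axes: x right, y down, z forward; pixel columns grow to the right and rows downward; lengths in m; the calibration is good to about 2 mm. A picture is of the moment at which its call begins. camera_model takes no time and is no camera call.
- manip.sign_off(): hands the job in; it is judged then, once.
The state is a dict: "time_s": time; "qpos": joint angles; "dq": joint speeds; "joint_torque": joint torques, N m; "ee_pos": TCP position; "orientation": TCP orientation; "contact_force": force on the tool from outside, world axes, zero at the start; "wrist_torque": the same for the moment, N m; "opening": opening from 0.0 (shut) to 1.0 (fully open); "finger_force": force on a finger pad.
Only numpy, scipy, OpenCV 4.12 (cv2) and the standard library are available. Lean on these libraries where they do the work, as an engineer would, in place of code of your own. Each camera call takes 0.05 s, during which the arm holds its last target. There are 200 camera calls.

## Working session

There is one attempt and no reset: what is moved stays moved. The work goes in short steps, Python scripts to look and compute and a shell command to move; the robot and the scene stay as the last step left them, time stands still between calls to the robot, and variables do not carry over. Pictures are saved under pics/ and viewed, at most 10 in all, crops included, and the job is handed in when it is done.

```bash
ls; mkdir -p pics
python3 - <<'E'
from cell import manip
import cv2
for n in("top","side"):
    cv2.imwrite(f"pics/{n}0.png",manip.capture(n)[:,:,::-1]); print(manip.camera_model(n))
s=manip.sense();print(s["ee_pos"],s["orientation"],manip.hold_point_z,s["contact_force"])
E
```

```text
cell.py
nudge.py
pics
{'fx': 450.78338008444024, 'fy': 450.78338008444024, 'cx': 320.2483739146468, 'cy': 238.18937240343385, 'rvec': array([ 2.16403907, -2.22894408,  0.07845585]), 'tvec': array([0.24236207, 0.50918368, 1.11328343])}
{'fx': 551.0881728434721, 'fy': 551.0881728434721, 'cx': 321.02120415836856, 'cy': 237.98341172237033, 'rvec': array([ 1.92997196, -0.09659618,  0.07998448]), 'tvec': array([-0.4865554 ,  0.14247505,  0.85328224])}
[0.1550312  0.60526233 0.23078889] [[-9.68707363e-01  2.48205415e-01 -3.40907601e-04]
 [ 2.48205631e-01  9.68706907e-01 -9.45206539e-04]
 [ 9.56341665e-05 -1.00024372e-03 -9.99999495e-01]] -0.0187 [ 0.62442499  1.28883421 -0.04948399]
```
View pics/top0.png

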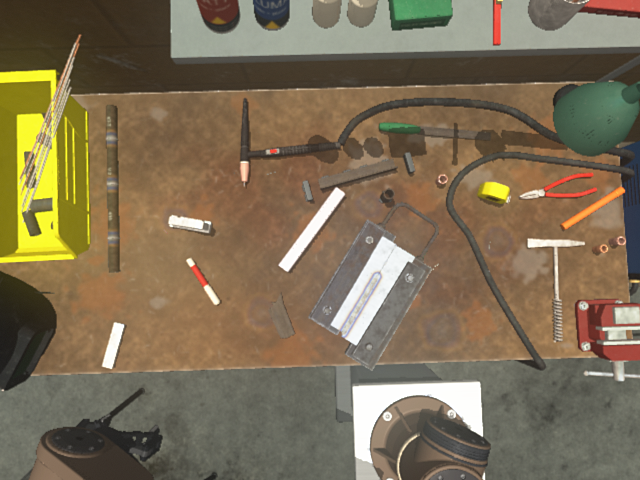

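View pics/side0.png

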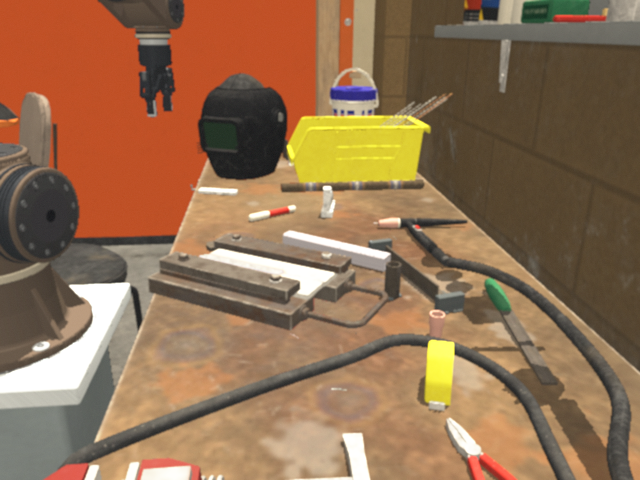

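The top view shows the rail from (284,266) to (340,193), the fence (320,185)-(395,165), stops at (307,191) and (408,163), the post near (388,197), and the coupon clamp around (375,280). I'll enlarge this area.

Run:
```python
import cv2
a=cv2.imread("pics/top0.png")[145:295,265:465]
cv2.imwrite("pics/crop0.png",cv2.resize(a,None,fx=4,fy=4,interpolation=cv2.INTER_CUBIC))
```

View pics/crop0.png

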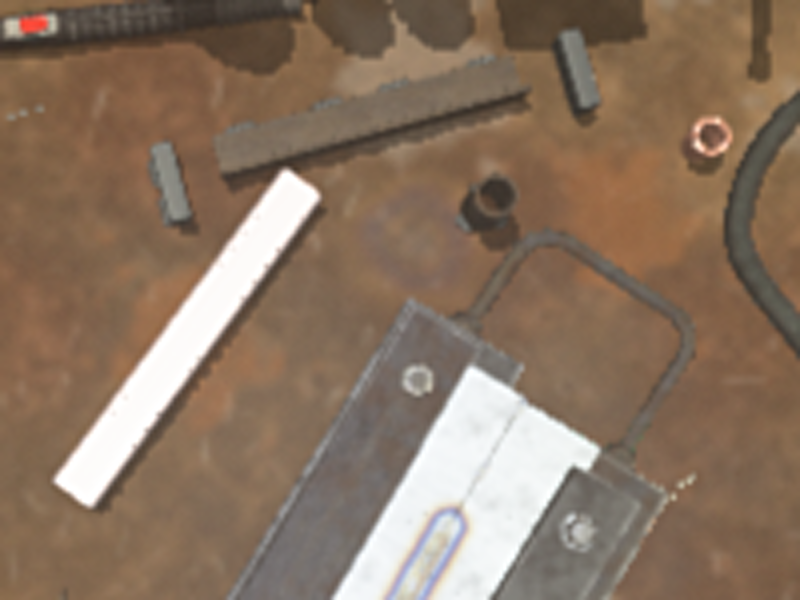

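```bash
cat > h.py <<'E'
import numpy as np, cv2
from scipy.optimize import least_squares
from cell import manip
C=manip.camera_model("top")
R=cv2.Rodrigues(C["rvec"])[0]; t=C["tvec"]; K=np.array([[C["fx"],0,C["cx"]],[0,C["fy"],C["cy"]],[0,0,1]])
cam=-R.T@t
def unproj(px,z):
    d=R.T@np.linalg.inv(K)@np.array([px[0],px[1],1.]); return cam+d*(z-cam[2])/d[2]
def proj(P): return cv2.projectPoints(np.array(P,float).reshape(-1,3),C["rvec"],t,K,None)[0].reshape(-1,2)
def fit(model,pix,z):  # model xy, crop pixels -> x,y,yaw
    W=np.array([unproj(p,zz)[:2] for p,zz in zip(pix,z)]); M=np.array(model)
    f=lambda q:((M@np.array([[np.cos(q[2]),np.sin(q[2])],[-np.sin(q[2]),np.cos(q[2])]])+q[:2])-W).ravel()
    best=min((least_squares(f,[*W.mean(0),y0]) for y0 in(0,1.5,-1.5)),key=lambda r:r.cost)
    return best.x,best.fun.reshape(-1,2)
def place(q,P):
    P=np.array(P,float); c,s=np.cos(q[2]),np.sin(q[2]); return np.array([q[0]+c*P[...,0]-s*P[...,1],q[1]+s*P[...,0]+c*P[...,1]]).T
def injig(J,w): 
    c,s=np.cos(J[2]),np.sin(J[2]); d=np.asarray(w)[:2]-J[:2]; return np.array([c*d[0]+s*d[1],-s*d[0]+c*d[1]])
E
python3 - <<'E'
from h import *
cr=lambda u,v:(u/4+265-.375,v/4+145-.375)
print("cam",cam)
J,r=fit([(-.005,.126),(-.005,.14),(.045,.14),(.045,.126),(-.005,-.126),(.045,-.126),(.045,-.14),(.015,.1),(.015,-.1)],
 [cr(*p) for p in[(190,218),(172,224),(152,147),(172,142),(578,110),(556,33),(578,28),(228,170),(528,87)]],[.03]*7+[.032]*2)
print("J",J);print((r*1000).round(1))
Q,r=fit([(.015,.12),(-.015,.12),(-.015,-.12),(.015,-.12)],[cr(*p) for p in[(55,481),(95,509),(321,196),(288,168)]],[.03]*4)
print("rail",Q,(r*1000).round(1), "injig",injig(J,Q),Q[2]-J[2])
for p,z in[((495,193),.062),((487,216),0)]:
    w=unproj(cr(*p),z);print("post",w,injig(J,w))
for p in[(410,300),(230,600),(470,322)]: w=unproj(cr(*p),.02);print("clamp",w,injig(J,w))
E
```

```text
cam [0.44905156 0.24137664 1.13907744]
J [0.64851672 0.12261962 0.24720988]
[[ 0.2 -1.1]
 [ 0.2  1.3]
 [ 0.2  2.4]
 [ 0.8  1.4]
 [ 0.9 -1.9]
 [ 0.5 -1.4]
 [ 1.1 -1. ]
 [-3.   3. ]
 [-0.9 -2.7]]
rail [0.5384026  0.24651584 0.91037495] [[ 0.2 -0.1]
 [-0.3  0.3]
 [-0.1 -2. ]
 [ 0.2  1.8]] injig [-0.07644918  0.14707453] 0.6631650691646583
post [0.61791204 0.06026932 0.062     ] [-0.04493136 -0.05296583]
post [0.61301389 0.05552394 0.        ] [-0.0508418  -0.05636837]
clamp [0.55874211 0.10893806 0.02      ] [-0.09039324  0.00870218]
clamp [0.37611431 0.22682718 0.02      ] [-0.23862154  0.16769631]
clamp [0.54389054 0.07197912 0.02      ] [-0.11383715 -0.02349899]
```

Units first: shifts go in units of 50 mm. So -0.378 m is -7.56, -0.2665 m is -5.33.

```bash
echo '[[[-3.8,-2.66,0,-0.6,0],[-7.56,-5.33,0,-1.161,0],[-7.56,-5.33,0,-1.161,0],[-7.56,-5.33,0,-1.161,0],[-7.56,-5.33,0,-1.161,0],[-7.56,-5.33,0,-1.161,0],[-7.56,-5.33,0,-1.161,0],[-7.56,-5.33,0,-1.161,0],[-7.56,-5.33,0,-1.161,0],[-7.56,-5.33,0,-1.161,0],[-7.56,-5.33,0,-1.161,0],[-7.56,-5.33,2,-1.161,0],[-7.56,-5.33,3,-1.161,0],[-7.56,-5.33,3,-1.161,0],[-7.56,-5.33,3,-1.161,0],[-7.56,-5.33,3,-1.161,0],[-7.56,-5.33,3,-1.161,0],[-7.56,-5.33,3,-1.161,0]]]' | python3 nudge.py
python3 - <<'E'
from h import *
cv2.imwrite("pics/s1.png",manip.capture("side")[:,:,::-1][100:400,100:500].repeat(2,0).repeat(2,1))
im=manip.capture("top")[:,:,::-1]; cv2.imwrite("pics/t1.png",cv2.resize(im[145:345,215:415],None,fx=3,fy=3,interpolation=2))
s=manip.sense();print(s["qpos"],s["orientation"][:,1])
E
```

```text
time_s: 1.6
ee_pos: [0.4556, 0.254, 0.0827]
orientation: [[-0.613, -0.79, 0.001], [-0.79, 0.613, 0.001], [-0.001, -0.001, -1.0]]
contact_force: [0.6, -0.1, 0.9]
opening: -0.001
finger_force: 0.0
[ 3.82253237e-01  5.54326856e-01  1.95550202e+00  1.32047423e-04
  6.28526073e-01 -2.09946946e+00] [-0.79000422  0.6130994  -0.00156572]
```

View pics/t1.png

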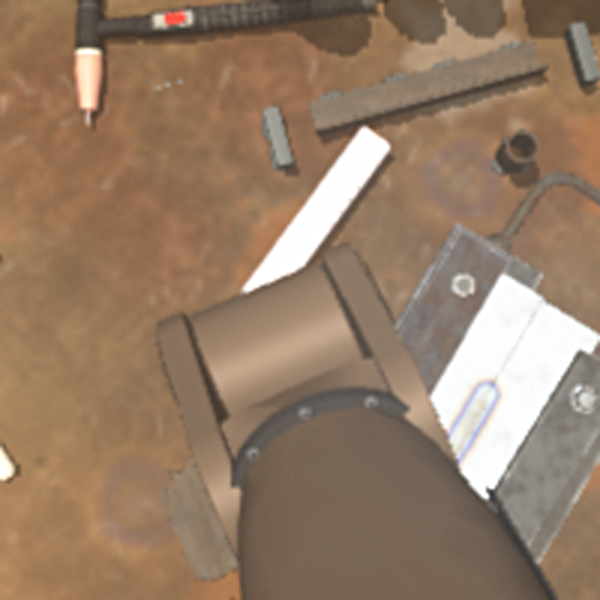

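The arm stands over the rail's near side towards its left end, and the rail hasn't moved. Next I lower the closed fingers and approach the rail.

```bash
echo '[[[0,0,0.7,0,0],[0,0,1.36,0,0],[0,0,1.36,0,0],[0,0,1.36,0,0],[-0.12,0,1.36,0,0],[-0.24,0,1.36,0,0],[-0.32,0,1.36,0,0],[-0.32,0,1.36,0,0]]]' | python3 nudge.py
python3 - <<'E'
from h import *
im=manip.capture("side")[:,:,::-1]; cv2.imwrite("pics/s2.png",cv2.resize(im[170:320,190:420],None,fx=3.4,fy=3.4,interpolation=2))
E
```

```text
time_s: 2.37
ee_pos: [0.4662, 0.2672, 0.0147]
orientation: [[-0.613, -0.79, 0.003], [-0.79, 0.613, 0.001], [-0.003, -0.001, -1.0]]
contact_force: [-0.2, -0.5, 0.4]
opening: 0.0
finger_force: 0.0
```

View pics/s2.png

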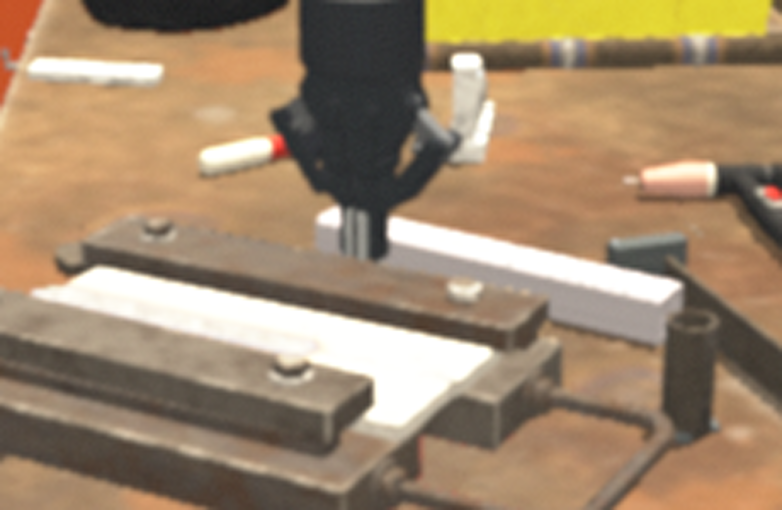

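The fingertips are low between clamp and rail, about 4 mm short of its near side. Now I swing the left end in an arc, turning the tool with the rail.

Converted, -0.011 m is -0.22, -0.0045 m is -0.09.

```bash
echo '[[[-0.08,0,0,0,0],[-0.22,0.02,0,0.05,0],[-0.36,0.04,0,0.1,0],[-0.5,0.04,0,0.15,0],[-0.64,0.048,0,0.2,0],[-0.78,0.04,0,0.25,0],[-0.92,0.03,0,0.3,0],[-1.06,0.01,0,0.35,0],[-1.2,-0.02,0,0.4,0],[-1.34,-0.05,0,0.45,0],[-1.48,-0.09,0,0.5,0],[-1.48,-0.09,0,0.5,0]]]' | python3 nudge.py
python3 - <<'E'
from cell import manip;print(manip.sense()["contact_force"])
E
echo '[[[0.6,0,0,0,0],[1.2,0,-0.8,0,0],[1.2,0,-1.6,0,0],[1.8,-0.6,-2.4,0,0],[2.6,-1.2,-3.2,0,0],[2.6,-2,-3.2,0,0],[2.6,-2,-3.2,0,0],[2.6,-2,-3.2,0,0]]]' | python3 nudge.py
python3 - <<'E'
from h import *
im=manip.capture("top")[:,:,::-1]; cv2.imwrite("pics/t2f.png",im);cv2.imwrite("pics/t2.png",cv2.resize(im[145:295,235:435],None,fx=4,fy=4,interpolation=2))
E
```

```text
time_s: 3.42
ee_pos: [0.5145, 0.3224, 0.0134]
orientation: [[-0.918, -0.397, 0.0], [-0.397, 0.918, 0.0], [-0.0, 0.0, -1.0]]
contact_force: [-0.6, 0.1, 0.4]
opening: -0.0
finger_force: 0.0
[-0.57552264  0.08543827  0.39428393]
time_s: 4.08
ee_pos: [0.4347, 0.1752, 0.1757]
orientation: [[-0.917, -0.398, 0.004], [-0.398, 0.917, 0.0], [-0.003, -0.001, -1.0]]
contact_force: [0.9, 0.5, 0.5]
opening: 0.002
finger_force: 0.0
```

View pics/t2.png

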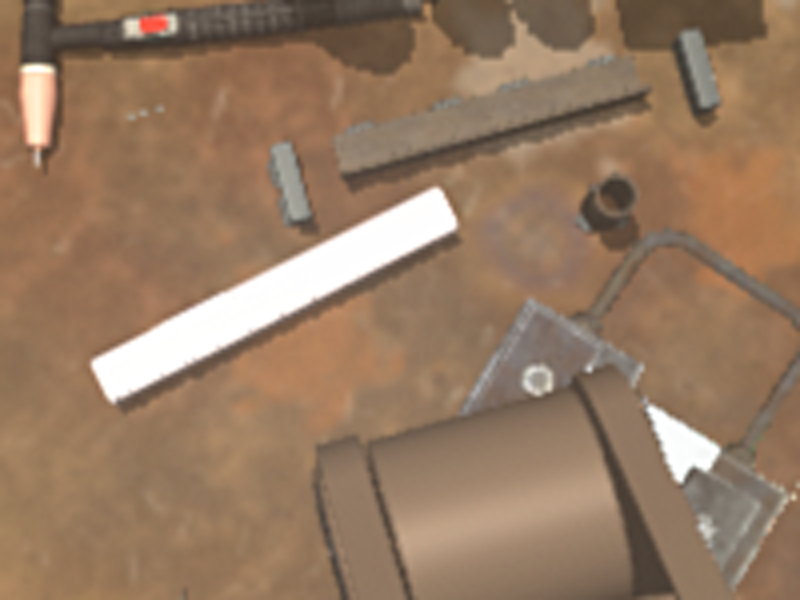

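The rail now runs from (92–115, 362–402) to (438–457, 187–226) in the crop, clear of the left stop. I'll measure it.

```bash
cat >> h.py <<'E'
J=np.array([.6485,.1226,.2472])
def rail(im, roi):  # roi u0,v0,u1,v1 ; bright blob on top face z=.03
    u0,v0,u1,v1=roi; m=(im[v0:v1,u0:u1].min(2)>205).astype(np.uint8)
    n,l,st,_=cv2.connectedComponentsWithStats(m); k=1+st[1:,4].argmax()
    c=max(cv2.findContours((l==k).astype(np.uint8),0,1)[0],key=cv2.contourArea)
    b=cv2.boxPoints(cv2.minAreaRect(c))+[u0,v0]
    W=np.array([unproj(p,.03)[:2] for p in b]); e=W[1]-W[0],W[2]-W[1]; d=max(e,key=np.linalg.norm)
    a=np.arctan2(-d[0],d[1]); a=(a+np.pi/2)%np.pi-np.pi/2; q=np.array([*W.mean(0),a])
    return q,injig(J,q),a-J[2],[np.linalg.norm(x) for x in e]
E
python3 - <<'E'
from h import *
print(rail(cv2.imread("pics/top0.png"),(270,180,350,275)))
print(rail(cv2.imread("pics/t2f.png"),(250,180,355,255)))
s=manip.sense();print(s["qpos"])
E
```

```text
(array([0.53887799, 0.24815801, 0.90914129]), array([-0.07556686,  0.14856463]), np.float64(0.661941290563329), [np.float64(0.24033467460819685), np.float64(0.027268594686093356)])
(array([0.56679656, 0.26759538, 0.4375561 ]), array([-0.04374085,  0.16057973]), np.float64(0.19035609811068652), [np.float64(0.23995174633332036), np.float64(0.028955908772279423)])
[ 2.44971562e-01  3.48579615e-01  1.99704682e+00 -3.33433516e-05
  7.93240035e-01 -1.73457968e+00]
```

Converted, 0.1871 m is 3.742, 0.163 m is 3.26.

```bash
echo '[[[-3.072,3.742,0,-0.028,0],[-3.072,3.742,0,-0.028,0],[-3.072,3.742,0,-0.028,0],[-3.072,3.742,0,-0.028,0],[-3.072,3.742,0,-0.028,0],[-3.072,3.742,0,-0.028,0],[-3.072,3.742,0.8,-0.028,0],[-3.072,3.742,1.6,-0.028,0],[-3.072,3.742,2.4,-0.028,0],[-3.072,3.742,3.26,-0.028,0],[-3.072,3.742,3.26,-0.028,0],[-3.072,3.742,3.26,-0.028,0],[-3.072,3.742,3.26,-0.028,0]]]' | python3 nudge.py
python3 - <<'E'
from h import *
im=manip.capture("side")[:,:,::-1]; cv2.imwrite("pics/s3.png",cv2.resize(im[170:320,250:450],None,fx=4,fy=4,interpolation=2))
im=manip.capture("top")[:,:,::-1]
s=manip.sense();p=s["ee_pos"];print(p,s["orientation"][:2,1],injig(J,p),s["qpos"])
E
```

```text
time_s: 5.22
ee_pos: [0.5012, 0.412, 0.0118]
orientation: [[-0.905, -0.425, 0.001], [-0.425, 0.905, 0.001], [-0.001, 0.0, -1.0]]
contact_force: [0.3, 0.1, 0.2]
opening: 0.0
finger_force: 0.0
[0.50179912 0.41205324 0.01304392] [-0.42465792  0.90535363] [-0.07141505  0.3165505 ] [ 5.85803591e-01  7.85469336e-01  1.66150661e+00  1.32547157e-04
  6.90615068e-01 -1.42367754e+00]
```

View pics/s3.png

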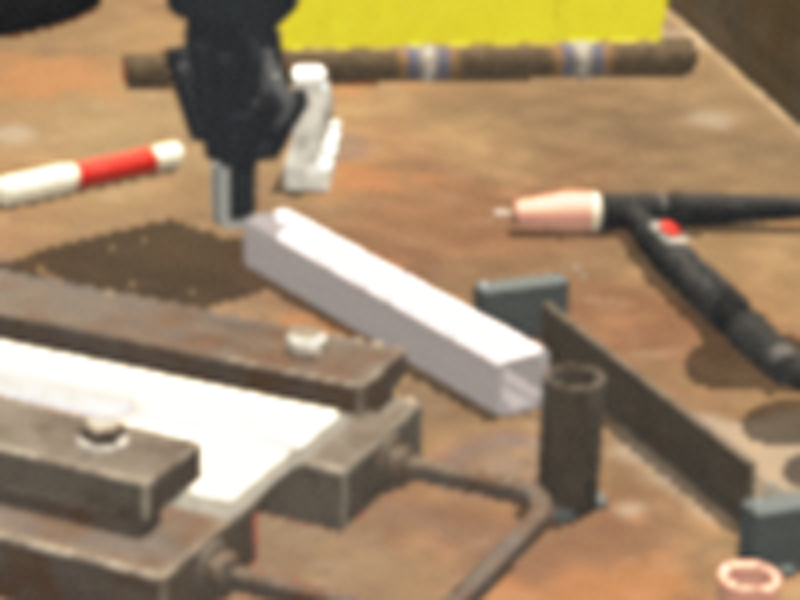

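The closed fingers stand squarely behind the rail's left end with the way clear to the gap behind the post. I now push along the rail while steering slightly.

```bash
echo '[[[0.04,-0.2,0,0,0],[0.04,-0.4,0,0,0],[0.03,-0.61,0,0.005,0],[0.014,-0.81,0,0.011,0],[0,-1.01,0,0.017,0],[-0.012,-1.21,0,0.0225,0],[-0.02,-1.41,0,0.028,0],[-0.028,-1.61,0,0.034,0],[-0.036,-1.81,0,0.039,0],[-0.044,-2.01,0,0.045,0],[-0.044,-2.01,0,0.045,0]]]' | python3 nudge.py
python3 - <<'E'
from h import *
im=manip.capture("top")[:,:,::-1]; cv2.imwrite("pics/t4f.png",im);cv2.imwrite("pics/t4.png",cv2.resize(im[145:295,235:435],None,fx=4,fy=4,interpolation=2))
s=manip.sense();p=s["ee_pos"];print(p,injig(J,p),s["contact_force"])
E
```

```text
time_s: 6.23
ee_pos: [0.5468, 0.319, 0.0108]
orientation: [[-0.925, -0.381, 0.001], [-0.381, 0.925, 0.0], [-0.001, -0.0, -1.0]]
contact_force: [-0.1, -0.1, -0.6]
opening: 0.003
finger_force: 0.0
[0.5462729  0.31958202 0.01065442] [-0.05092     0.21600798] [-0.0100415  -0.02258901  0.19670756]
```

View pics/t4.png

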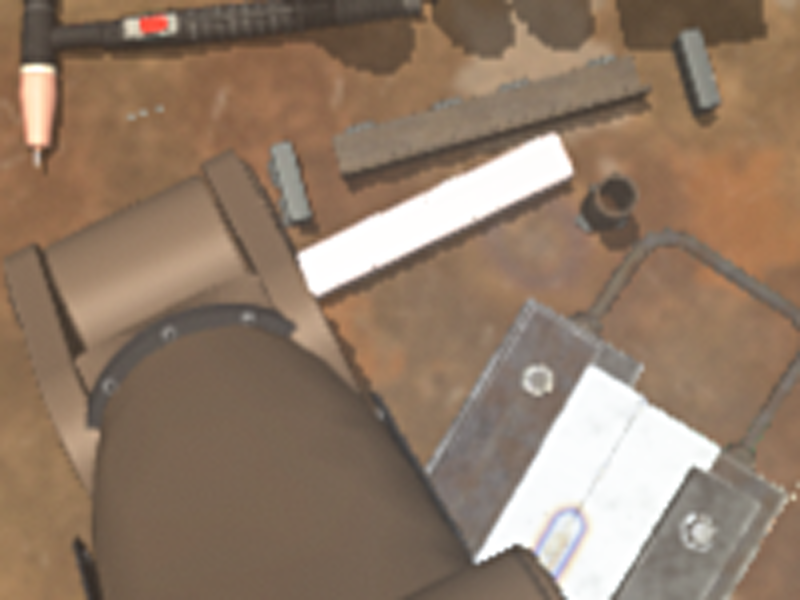

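The right end, at crop (556,133)/(574,172), is just about to enter the gap between fence and post, clear of both. I'll measure the visible part.

```bash
cat >> h.py <<'E'
def vis(im,roi):  # partly hidden rail: right end + direction -> centre
    q,_,th,e=rail(im,roi); L=max(e); end=place(q,[0,-L/2]); c=place([*end,q[2]],[0,.12])
    return "theta",th,"end",injig(J,end),"centre",injig(J,c),e
E
python3 - <<'E'
from h import *
print(vis(cv2.imread("pics/t4f.png"),(310,170,385,225)))
E
```

```text
('theta', np.float64(0.16907211698597577), 'end', array([-0.00751937, -0.03626484]), 'centre', array([-0.0277115 ,  0.08202412]), [np.float64(0.1789757568943584), np.float64(0.029100909494229676)])
```

Converted, -0.05 m is -1, -0.04 m is -0.8.

```bash
echo '[[[-0.028,-0.2,0,0.01,0],[-0.056,-0.4,0,0.02,0],[-0.08,-0.6,0,0.03,0],[-0.104,-0.8,0,0.038,0],[-0.124,-1,0,0.045,0],[-0.124,-1,0,0.045,0]]]' | python3 nudge.py
python3 - <<'E'
from h import *
im=manip.capture("top")[:,:,::-1]; cv2.imwrite("pics/t5f.png",im)
s=manip.sense();p=s["ee_pos"];print(p,injig(J,p),s["contact_force"],s["orientation"][:2,1])
print(vis(im,(325,160,398,215)))
E
```

```text
time_s: 6.78
ee_pos: [0.5715, 0.2752, 0.0103]
orientation: [[-0.941, -0.339, 0.0], [-0.339, 0.941, -0.0], [-0.0, -0.0, -1.0]]
contact_force: [-0.3, 0.1, -0.3]
opening: -0.001
finger_force: 0.0
[0.57095467 0.27582764 0.01012646] [-0.03769478  0.16754429] [ 0.51657411 -0.62173544 -0.32528403] [-0.33973716  0.94052037]
('theta', np.float64(0.13482758191641006), 'end', array([-0.00287315, -0.08601822]), 'centre', array([-0.01900348,  0.03289272]), [np.float64(0.16201685512885225), np.float64(0.02910474726662831)])
```

Converted, -0.1 m is -2, -0.07 m is -1.4.

```bash
echo '[[[-0.04,-0.2,0,0.01,0],[-0.08,-0.4,0,0.02,0],[-0.11,-0.62,0,0.03,0],[-0.11,-0.62,0,0.03,0],[-0.11,0.2,0,0.03,0],[0,0.6,-0.6,0.03,0],[0.8,0.6,-1.4,0.03,0],[1.6,0.6,-2,0.03,0],[2.4,0.6,-2,0.03,0],[2.4,0.6,-2,0.03,0]]]' | python3 nudge.py
python3 - <<'E'
from h import *
im=manip.capture("top")[:,:,::-1]; cv2.imwrite("pics/t6f.png",im);cv2.imwrite("pics/t6.png",cv2.resize(im[135:285,265:465],None,fx=4,fy=4,interpolation=2))
s=manip.sense();p=s["ee_pos"];print(p,injig(J,p),s["contact_force"],s["orientation"][:2,1])
print(vis(im,(295,160,405,215)))
E
```

```text
time_s: 7.67
ee_pos: [0.4439, 0.2632, 0.112]
orientation: [[-0.95, -0.313, 0.0], [-0.313, 0.95, -0.0], [-0.0, -0.0, -1.0]]
contact_force: [1.4, 1.0, 0.6]
opening: 0.001
finger_force: 0.0
[0.44256085 0.26276425 0.11209329] [-0.16538208  0.18629471] [0.40122401 0.9583986  1.13012829] [-0.31350808  0.9495855 ]
('theta', np.float64(0.10715332162580124), 'end', array([-0.00203092, -0.11652045]), 'centre', array([-0.01486473,  0.0027913 ]), [np.float64(0.24059330525663347), np.float64(0.027902087067756248)])
```

View pics/t6.png

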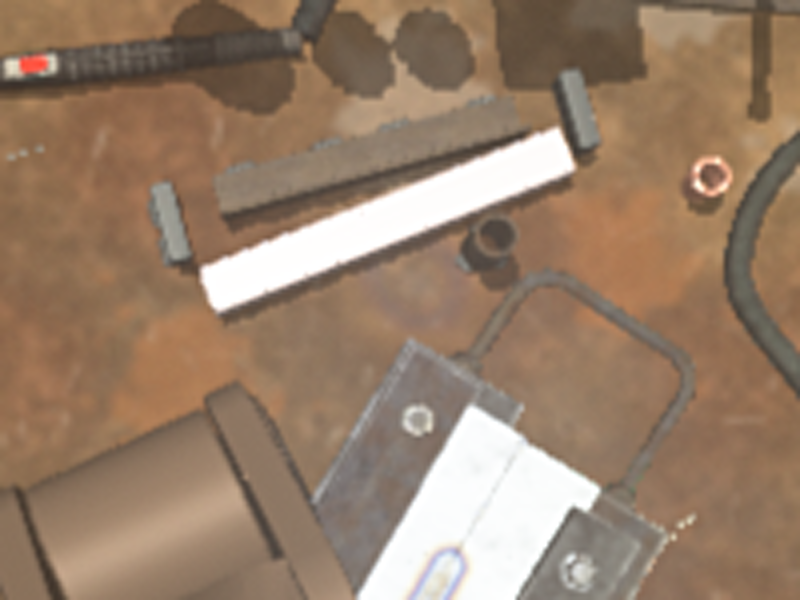

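The rail now lies behind the post between the stops, tilted by about 0.107 rad: right end at (560–575, 128–172) by the right stop, left end at (203–220, 268–312). I'll move to its near side, left of the post, to swing it home.

Converted, -0.163 m is -3.26, 0.1 m is 2.

```bash
echo '[[[-1.83,-3.26,0,0.072,0],[-1.83,-3.26,0,0.072,0],[-1.83,-3.26,0,0.072,0],[-1.83,-3.26,0,0.072,0],[-1.83,-3.26,0,0.072,0],[-1.83,-3.26,0,0.072,0],[-1.83,-3.26,0.8,0.072,0],[-1.83,-3.26,1.4,0.072,0],[-1.83,-3.26,2,0.072,0],[-1.83,-3.26,2,0.072,0],[-1.83,-3.26,2,0.072,0]]]' | python3 nudge.py
python3 - <<'E'
from h import *
s=manip.sense();p=s["ee_pos"];print(injig(J,p),p[2],s["contact_force"],s["orientation"][:2,1])
E
```

```text
time_s: 8.63
ee_pos: [0.5844, 0.1383, 0.0096]
orientation: [[-0.97, -0.244, -0.003], [-0.244, 0.97, -0.0], [0.003, 0.0, -1.0]]
contact_force: [0.4, 0.3, 0.4]
opening: 0.001
finger_force: 0.0
[-0.05826173  0.03093708] 0.009589098712410909 [0.42768853 0.30123614 0.42775354] [-0.243874    0.96980686]
```

```bash
echo '[[[-0.16,0,0,0,0],[-0.3,0,0,0,0],[-0.42,0,0,0,0],[-0.52,0,0,0,0],[-0.6,0,0,0,0],[-0.6,0,0,0,0]]]' | python3 nudge.py; echo '[[[-0.04,0,0,0,0],[-0.08,0,0,0,0],[-0.08,0,0,0,0]]]' | python3 nudge.py
python3 - <<'E'
from h import *
im=manip.capture("top")[:,:,::-1]; cv2.imwrite("pics/t7f.png",im)
s=manip.sense();p=s["ee_pos"];print(injig(J,p),s["contact_force"])
print(vis(im,(325,155,412,215)))
E
```

```text
time_s: 9.13
ee_pos: [0.6153, 0.1459, 0.0112]
orientation: [[-0.97, -0.244, 0.002], [-0.244, 0.97, 0.0], [-0.002, -0.0, -1.0]]
contact_force: [0.3, 0.7, -1.2]
opening: -0.001
finger_force: 0.0
time_s: 9.38
ee_pos: [0.6183, 0.1467, 0.0106]
orientation: [[-0.97, -0.244, 0.0], [-0.244, 0.97, 0.0], [-0.0, 0.0, -1.0]]
contact_force: [-3.5, -0.0, 2.2]
opening: -0.002
finger_force: 1.3
[-0.02341124  0.03075233] [-2.15184808 -0.32330607  1.42582043]
('theta', np.float64(1.29256332022674), 'end', array([0.01181859, 0.08399583]), 'centre', array([-0.10356648,  0.11695467]), [np.float64(0.009929677439784583), np.float64(0.027494244348076496)])
```

```bash
for i in 1 2; do echo '[[[-0.03,0,0,0,0],[-0.06,0,0,0,0],[-0.06,0,0,0,0]]]' | python3 nudge.py | grep -E "ee_pos|contact"; done
```

```text
ee_pos: [0.6192, 0.147, 0.0104]
contact_force: [-13.0, -3.9, 9.2]
ee_pos: [0.6192, 0.147, 0.0104]
contact_force: [-27.3, -7.5, 19.5]
```

Converted, 0.17 m is 3.4, -0.13 m is -2.6.

```bash
echo '[[[0.16,0,0,0,0],[0.4,0,0,0,0],[0.6,0,0,0,0],[0.7,0,-0.8,0,0],[0.8,0,-1.6,0,0],[1.8,0.6,-2.2,0,0],[2.6,1,-2.6,0,0],[3.4,1.6,-2.6,0,0],[3.4,1.6,-2.6,0,0],[3.4,1.6,-2.6,0,0],[3.4,1.6,-2.6,0,0]]]' | python3 nudge.py
python3 - <<'E'
from h import *
im=manip.capture("top")[:,:,::-1]; cv2.imwrite("pics/t8f.png",im);cv2.imwrite("pics/t8.png",cv2.resize(im[135:285,265:465],None,fx=4,fy=4,interpolation=2))
print(vis(im,(295,155,412,215)))
E
```

```text
time_s: 10.85
ee_pos: [0.4392, 0.1849, 0.1413]
orientation: [[-0.969, -0.245, 0.003], [-0.245, 0.969, 0.001], [-0.003, 0.0, -1.0]]
contact_force: [1.0, 0.3, -0.2]
opening: 0.001
finger_force: 0.0
('theta', np.float64(-0.004517671563546571), 'end', array([-0.00042692, -0.1190884 ]), 'centre', array([0.0001152 , 0.00091037]), [np.float64(0.2409975006840986), np.float64(0.027909709475303048)])
```

View pics/t8.png

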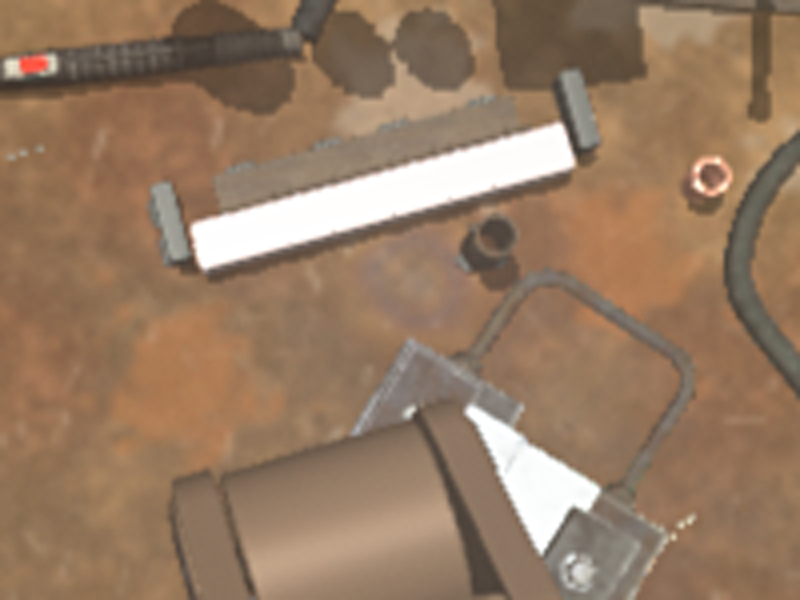

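The rail lies between both stops (crop (192,228) to (575,165)), flat along the fence and clear of the post: x 0.1 mm, y 0.9 mm, angle -0.005 rad. The arm is clear, so I'm handing in.

```bash
python3 -c "
from cell import manip;print(manip.sign_off())"
```

```text
the job is handed in; nothing more can be done
None
```

The rail is in the jig behind the post and flat against the back fence, about 0.1 mm and 0.005 rad from home by my camera measurement, and the job was handed in at about 11 s with the arm clear; the hand-in gave no verdict.

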